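# Free and hold back a belt tensioner

### The job

The belt drive on the lab bench is to get a new belt: take the aluminium transit block out from behind its sprung tensioner arm and set it down flat in the parts tray without dropping it, then push the tensioner arm back past its click and keep holding it there, clear of its end stop, so that the belt can be slipped on. The program finishes while the gripper is still holding the arm back; leave all other things where they are.

Things in the scene. Friction and masses are not known exactly. Their poses are not given: they have to be found in the camera images.
- drive: Fixed belt drive on a grey-painted plate 230 (x) x 200 (y) x 12 mm. Origin: centre of its underside. In its frame (mm): tensioner pivot (30, 0); steel end-stop post (-76, 67), 50 x 18, top 67 above the bench, face at y = 58; motor (80, 70), top 70; pawl housing (102, 0), top 36. Loose spare pulley (26 wide, 20 high) near (75, -68) stays. From (-115, -100) to (0, -60) the plate is bare.
- pivot (a point): Point on the tensioner's vertical pivot axis, 50 mm above the bench. Its axes turn with the arm: the arm runs along -x from here, pushing it back moves its end to +y. The arm: boss 22 mm across, top 63 mm above the bench; bar 14 mm wide, 24 to 40 mm above the bench; idler pulley 36 mm across, 58 mm from the pivot, top 64 mm.
- push (a point): Middle of the face to push: -y face of the upright steel finger plate at the arm's end, 40 mm long (x), 8 mm thick (y), 20 to 70 mm above the bench. The point lies 115 mm from the pivot axis, 50 mm above the bench. Push along this point's +y (level, square to the arm), following the arc about the pivot.
- tensioner (a joint): Tensioner angle, rad: 0 at rest, grows as the plate is pushed back (clockwise from above), end stop 0.80 (92 mm of plate travel). Return spring: 3 N at the plate at rest, 9 N at 0.6. The pawl clicks at 0.40 (about 2 N more just before it), wholly passed at 0.50 (58 mm), but cannot keep the arm back. Hold at 0.50 to 0.70 (58 to 80 mm), best 0.60. With the block in place it stops near 0.2.
- block_mid (a point): Centre of the loose transit block: plain aluminium, 30 (x) x 74 (y) x 40 (z) mm, 0.17 to 0.34 kg. It stands on the drive's plate, its underside 12 mm above the bench, between the finger plate (about 11 mm clear) and the end-stop post (about 7 mm clear). Grip it across its 30 mm width (x).
- tray: Fixed open parts tray, grey plastic, 190 (x) x 150 (y) mm outside, 18 mm high, walls and floor 4 mm, on the other side of the bench from the drive (either side). Origin: centre of its underside. A small brass standoff (18 mm across, 22 mm high) stands in it near (72, 52) mm and stays; the rest is empty.
Mind the look-alikes: they are no part of the job. Leave any black, pink or yellow look-alike of the part that bears block_mid alone.

How it is judged:
By the outcome, as a careful person would: the job done as asked, in the order asked, and still so for the second after the job is handed in, while the arm keeps its last pose, push and grip.
It also fails if it takes over 54 s, if anything falls off the work surface, if the arm or the gripper's body presses on something with over 40 N, if the wrist force passes 120 N, or if a joint passes its speed limit or range.

### The arm

A 7-joint arm with a two-finger parallel gripper is mounted at the origin on the work surface. World frame = base frame: x ahead of the robot, y to its left, z up, the work surface at z = 0. Lengths are in m, angles in degrees, forces in N, time in s.
With the tool pointing down it reaches from about 0.4 to 0.85 m from the base axis. Payload 10.4 kg.
Tool frame: the origin (TCP) lies at the very end of the fingers, on their centre line; the grasp point (between the pads) lies 19 mm behind it; z points along the fingers, y is the line along which they close (so a half turn about z gives the same grasp; the last joint's range is limited). The gripper opens to 85 mm and grips with 20 to 120 N. Pads are 22 mm wide; open, the fingers measure 114 mm over their backs; the gripper's body (76 mm by 85 mm) begins 54 mm behind the grasp point. The pads swing forward as they close: fully open they stand 13 mm farther back than shut.
Start: joints at [-1.295, 19.034, -3.707, 83.658, 1.238, 77.344, -5.071], TCP at [0.625, 0, 0.231] pointing down, gripper open.
Joint ranges: [-148.97, 148.97], [-28.65, 121.19], [-84.17, 76.75], [9.2, 138.47], [-72.65, 252.65], [3.7, 117.97], [-149.18, 149.18]. Speed limits (degrees/s): [127.2, 127.2, 159.86, 159.86, 180, 180, 180].

### API

Orientations are given as a 3x3 rotation matrix whose columns are the frame's x, y, z axes.
In Python, from plant import robot gives the robot as it stands.
- The arm moves only by the shell command python3 -m creep 'ROWS' [FORCE]. ROWS is JSON, a list of rows, each a list of 5 numbers: the finger opening in m, from 0 to 0.0854, then the shift along the tool's x, y, z in m, then the turn about the tool's z in degrees. In form: [[gripper, dx, dy, dz, roll], ...]. A call has 1 to 20 rows; each row shifts and turns the commanded pose from where the row before left it, along the tool's axes as they then stand; what a row does not reach is not made up. A row lasts 1/12 s, in which the tool goes at most 41.7 mm and 7.16 degrees, less where a joint would pass 70% of its speed; a pose out of reach is approached as far as the arm can. A call with a gripper value outside its range is refused whole. The fingers move at their own pace and stop on an object; FORCE is the grip in N (left out, the last holds). Time passes only in rows, so rows that do not move let the fingers close. It gives the time, the measured TCP pose, the force, the opening and the grip force at its end, in the units of the state.
- robot.state(): the state, without advancing time (a new reading comes with each control period).
- robot.get_image(name): name is "scene" or "side" or "wrist"; returns the picture (420x560x3 uint8, blue, green, red); there is no depth.
- robot.camera_params(name): a dict with "K" (3x3 intrinsics, pixels), "distortion" ([k1, k2, p1, p2, k3] as OpenCV has them; the pictures are not rectified), "R" (3x3) and "t" (3): a world point X has camera coordinates R X + t. Camera axes: x right, y down, z forward; pixel columns grow to the right and rows downward; lengths in m; the calibration is good to about 2 mm. A picture is of the moment at which its call begins: read the wrist's pose just before it. camera_params takes no time and is no camera call; for the wrist camera it gives the pose at the moment of the call.
- robot.close_job(): hands the job in; it is judged then, once.
The state is a dict: "t": time; "joint_positions": joint angles; "dq": joint speeds; "joint_torque": joint torques, N m; "position": TCP position; "tcp_rot": TCP orientation; "wrist_force": force on the tool from outside, world axes, zero at the start; "ft_torque": the same for the moment, N m; "grip_width": finger opening in m; "finger_force": force on a finger pad.
Only numpy, scipy, OpenCV 4.12 (cv2) and the standard library are available. Lean on these libraries where they do the work, as an engineer would, in place of code of your own. Each camera call takes 0.05 s, during which the arm holds its last target. There are 200 camera calls.

## Working session

There is one attempt and no reset: what is moved stays moved. The work goes in short steps, Python scripts to look and compute and a shell command to move; the robot and the scene stay as the last step left them, time stands still between calls to the robot, and variables do not carry over. Pictures are saved under pics/ and viewed, at most 10 in all, crops included, and the job is handed in when it is done.

```bash
mkdir -p pics; ls; python3 - <<'E'
from plant import robot
import cv2,numpy as np
for n in ("scene","side"):
    cv2.imwrite(f"pics/{n}0.png",robot.get_image(n))
s=robot.state();print(s)
for n in ("scene","side","wrist"):print(n,robot.camera_params(n))
E
```

```text
pics
{'t': 0.1, 'joint_positions': array([-1.29732317, 19.06755782, -3.7068681 , 83.7033281 ,  1.23699076,
       77.34375181, -5.06912451]), 'dq': array([ 0.01381616, -0.05246433,  0.10951195, -0.22410452,  0.07536954,
       -0.08570827,  0.15306997]), 'joint_torque': array([ 9.25707973e-04, -6.26745987e+01,  4.87730233e-02, -3.92438293e+01,
        1.62844139e-02,  6.89412060e-03, -5.92459219e-05]), 'position': array([6.24644120e-01, 2.39446069e-05, 2.30586371e-01]), 'tcp_rot': array([[-8.46899187e-05,  9.99999145e-01, -1.30479862e-03],
       [ 9.99999995e-01,  8.46220456e-05, -5.20731669e-05],
       [-5.19627077e-05, -1.30480302e-03, -9.99999147e-01]]), 'wrist_force': array([ 0.35462929, -0.03666167,  0.02123507]), 'ft_torque': array([ 0.02240865, -0.02376029,  0.04843048]), 'finger_force': 0.0, 'grip_width': 0.08565189893364489}
scene {'K': array([[437.23374595,   0.        , 279.73439163],
       [  0.        , 437.23374595, 211.04719517],
       [  0.        ,   0.        ,   1.        ]]), 'distortion': array([0.00150132, 0.        , 0.        , 0.        , 0.        ]), 'R
[... 449 characters left out ...]
, 'R': array([[ 0.94181822, -0.33567346, -0.0173713 ],
       [-0.24408703, -0.64748875, -0.72192786],
       [ 0.23108431,  0.68416492, -0.69175025]]), 't': array([-0.4520794 ,  0.11249601,  0.86314703])}
wrist {'K': array([[360.02660892,   0.        , 286.98756194],
       [  0.        , 360.02660892, 211.16498208],
       [  0.        ,   0.        ,   1.        ]]), 'distortion': array([-0.00913153,  0.        ,  0.        ,  0.        ,  0.        ]), 'R': array([[ 9.99999146e-01,  1.23807195e-03,  4.19725229e-04],
       [ 1.06444632e-03, -9.57520296e-01,  2.88363918e-01],
       [ 7.58910704e-04, -2.88363225e-01, -9.57520796e-01]]), 't': array([-0.62317445, -0.03667268,  0.37809672])}
```

View pics/scene0.png

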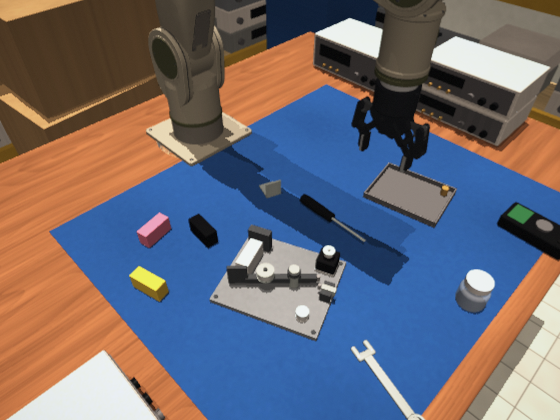

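View pics/side0.png

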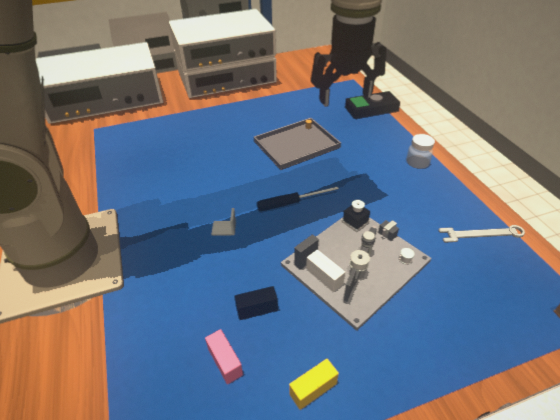

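Candidates for the block (scene pixels): silver (248,258) on the drive plate, black (203,230), pink (154,230), yellow (149,284). I choose the silver one, because it is plain aluminium and stands between the finger plate and the stop. Next I check it in a close crop.

```bash
python3 - <<'E'
import cv2,numpy as np
a=cv2.imread("pics/scene0.png")[220:340,205:355];b=cv2.imread("pics/side0.png")[190:325,275:435]
a=cv2.resize(a,None,fx=4,fy=4,interpolation=cv2.INTER_CUBIC);cv2.imwrite("pics/ca.png",a)
b=cv2.resize(b,None,fx=4,fy=4,interpolation=cv2.INTER_CUBIC);cv2.imwrite("pics/cb.png",b)
E
```

```text
(no output)
```

View pics/ca.png

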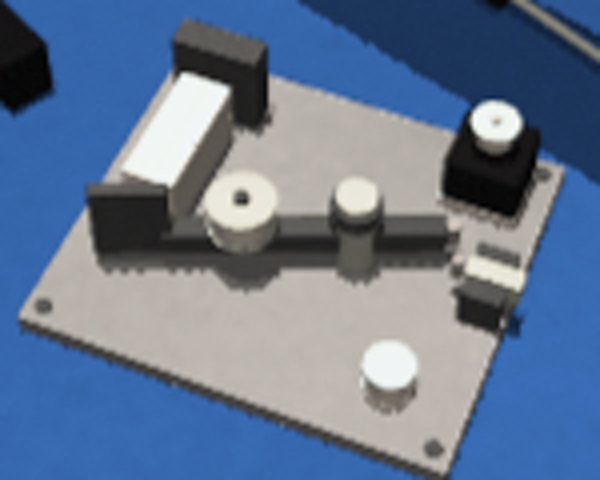

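View pics/cb.png

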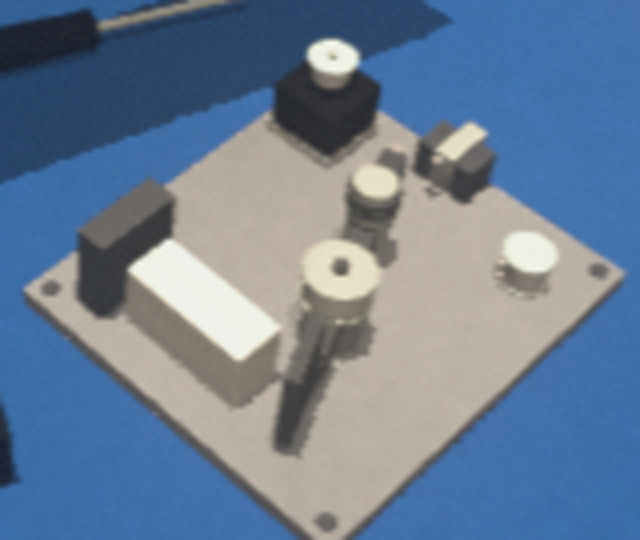

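The silver block stands between the dark finger plate (scene ~(237,268)) and the post (~(260,238)). It's the right one, and black, pink and yellow are decoys. Next I fit the poses.

```bash
cat > h.py <<'E'
import numpy as np,cv2
from plant import robot
from scipy.optimize import least_squares
C={n:robot.camera_params(n) for n in("scene","side")}
def proj(n,X,c=None):
    c=c or C[n]; return cv2.projectPoints(np.array(X,float).reshape(-1,3),cv2.Rodrigues(c["R"])[0],c["t"],c["K"],c["distortion"])[0][:,0]
def ray(n,uv,z,c=None):
    c=c or C[n]; p=cv2.undistortPoints(np.array(uv,float).reshape(-1,1,2),c["K"],c["distortion"])[:,0]
    d=np.c_[p,np.ones(len(p))]@c["R"]; o=-c["R"].T@c["t"]; return o+d*((z-o[2])/d[:,2])[:,None]
def tf(q,P): # q=x,y,yaw(rad)
    c,s=np.cos(q[2]),np.sin(q[2]);P=np.array(P,float).reshape(-1,3);return np.c_[q[0]+c*P[:,0]-s*P[:,1],q[1]+s*P[:,0]+c*P[:,1],P[:,2]]
E
python3 - <<'E'
from h import *
A=lambda L:np.array(L,float)/4+[205,220]
B=lambda L:np.array(L,float)/4+[275,190]
dr=[("scene",A([[22,318],[447,468],[563,172],[357,190]]),[[-.115,-.1,.012],[.115,-.1,.012],[.115,.1,.012],[.03,0,.063]]),
("side",B([[25,290],[625,272],[330,538],[375,180]]),[[-.115,.1,.012],[.115,-.1,.012],[-.115,-.1,.012],[.03,0,.063]])]
f=lambda q:np.concatenate([(proj(n,tf(q,P))-u).ravel() for n,u,P in dr])
p=[ray(n,u[3],.063)[0] for n,u,_ in dr];print("boss",p)
g=[ray("scene",dr[0][1][:2],.012)];v=g[0][1]-g[0][0];y=np.arctan2(v[1],v[0])
r=least_squares(f,[*p[0][:2],y]);q=r.x;print("drive",q,np.degrees(q[2]),"res",r.fun.round(1))
piv=tf(q,[.03,0,.05])[0];print("pivot",piv)
for n,u in(("scene",A([[241,199]])),("side",B([[341,268]]))):
    w=ray(n,u,.064)[0];d=piv-w;print("idler",w,np.linalg.norm(d[:2]),np.degrees(np.arctan2(d[1],d[0])))
for n,u in(("scene",A([[90,186],[168,187]])),("side",B([[285,450]]))):print("fingertop",n,ray(n,u,.07 if n=="scene" else .012))
for n,u in(("scene",A([[183,73],[232,88],[175,185],[122,170]])),("side",B([[165,240],[280,325],[235,360],[128,280]]))):
    w=ray(n,u,.052);print("block",n,w.mean(0)); e=[w[1]-w[0],w[2]-w[1],w[3]-w[2],w[0]-w[3]]
    print([(round(np.linalg.norm(k)*1e3),round(np.degrees(np.arctan2(k[1],k[0])),1)) for k in e])
for n,u in(("scene",[[383,166],[455,188],[431,221],[365,193]]),("side",[[256,139],[307,121],[339,143],[285,165]])):
    w=ray(n,u,.018);print("tray",n,w.round(3).tolist(),w.mean(0))
E
```

```text
boss [array([ 0.5914235 , -0.20281345,  0.063     ]), array([ 0.59324678, -0.20679015,  0.063     ])]
drive [ 0.56626106 -0.21664413  0.3979661 ] 22.801778022134368 res [-1.3 -0.3  0.3  1.4  0.7 -1.6  0.1  1.3 -0.7 -1.4 -0.1 -1.4 -0.1  2.
 -0.1 -0.7]
pivot [ 0.59391659 -0.20501781  0.05      ]
idler [ 0.55497528 -0.24851127  0.064     ] 0.0583789925481102 48.16073438906382
idler [ 0.55123975 -0.25125307  0.064     ] 0.06292067984070968 47.29185843315645
fingertop scene [[ 0.49945709 -0.29928879  0.07      ]
 [ 0.52735271 -0.27219997  0.07      ]]
fingertop side [[ 0.50243702 -0.30248554  0.012     ]]
block scene [ 0.49070898 -0.23298242  0.052     ]
[(29, np.float64(23.1)), (71, np.float64(-67.5)), (29, np.float64(-154.3)), (73, np.float64(112.2))]
block side [ 0.48678054 -0.23739736  0.052     ]
[(72, np.float64(-65.8)), (30, np.float64(-158.9)), (66, np.float64(115.0)), (31, np.float64(32.4))]
tray scene [[0.498, 0.244, 0.018], [0.681, 0.301, 0.018], [0.7, 0.153, 0.018], [0.53, 0.122, 0.018]] [0.6024436  0.20494093 0.018     ]
tray side [[0.5, 0.252, 0.018], [0.666, 0.285, 0.018], [0.704, 0.153, 0.018], [0.535, 0.115, 0.018]] [0.60136651 0.20115492 0.018     ]
```

```bash
python3 -m creep '[[0.055,-0.026,-0.015,0.009,0],[0.055,-0.026,-0.015,0.009,0],[0.055,-0.026,-0.015,0.009,0],[0.055,-0.026,-0.015,0.009,0],[0.055,-0.026,-0.015,0.009,0],[0.055,-0.026,-0.015,0.009,0],[0.055,-0.026,-0.015,0.009,0],[0.055,-0.026,-0.015,0.009,0],[0.055,-0.027,-0.016,0.008,0],[0.055,0,0,0,-6],[0.055,0,0,0,-6],[0.055,0,0,0,-6],[0.055,0,0,0,-5],[0.055,0,0,0,0],[0.055,0,0,0,0]]' 60
python3 - <<'E'
from h import *
np.save("wc.npy",robot.camera_params("wrist"),allow_pickle=True)
cv2.imwrite("pics/w1.png",robot.get_image("wrist"));print(robot.state()["position"])
E
```

```text
t: 1.35
position: [0.4888, -0.235, 0.1511]
tcp_rot: [[-0.388, 0.922, -0.0], [0.922, 0.388, 0.0], [0.0, -0.0, -1.0]]
wrist_force: [-0.8, -1.1, 0.6]
grip_width: 0.0548
finger_force: 0.0
[ 0.48887372 -0.23495222  0.15111526]
```

View pics/w1.png

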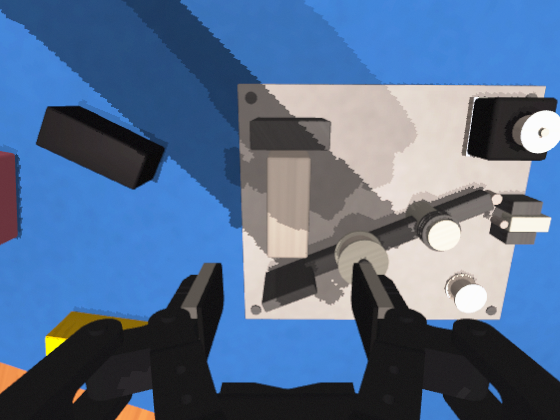

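The block's top is at (268,155)-(308,257), centred between the fingers. The finger plate is at (290,285), the idler at (361,257) and the boss at (437,232).

```bash
python3 - <<'E'
from h import *
c=np.load("wc.npy",allow_pickle=True).item()
w=ray("w",[[268,155],[310,155],[308,257],[266,257]],.052,c);print("block",w.round(4).tolist(),w.mean(0))
s=robot.state();R=s["tcp_rot"]
e=w.mean(0)-s["position"];print("tool delta",R.T@e)
b=ray("w",[[438,230]],.063,c)[0];i=ray("w",[[361,251]],.064,c)[0];print("boss",b,"idler",i,np.linalg.norm((b-i)[:2]),np.degrees(np.arctan2(*(b-i)[1::-1])))
print("corners",ray("w",[[238,85],[246,319],[499,319],[545,86]],.012,c).round(4).tolist())
print("finger top",ray("w",[[264,272],[311,260]],.07,c).round(4).tolist())
print("post",ray("w",[[250,119],[330,119],[250,150],[330,150]],.067,c).round(4).tolist())
E
```

```text
block [[0.4601, -0.2018, 0.052], [0.486, -0.1908, 0.052], [0.5147, -0.2591, 0.052], [0.4866, -0.271, 0.052]] [ 0.48684171 -0.23067642  0.052     ]
tool delta [ 0.00470242 -0.00019257  0.09911658]
boss [ 0.58565271 -0.20227892  0.063     ] idler [ 0.54377588 -0.2362057   0.064     ] 0.05389522763368202 39.0128812785959
corners [[0.4206, -0.1684, 0.012], [0.4973, -0.3515, 0.012], [0.7075, -0.2633, 0.012], [0.6307, -0.0799, 0.012]]
finger top [[0.4874, -0.274, 0.07], [0.5133, -0.2534, 0.07]]
post [[0.4417, -0.1835, 0.067], [0.4866, -0.1645, 0.067], [0.4485, -0.201, 0.067], [0.4945, -0.1816, 0.067]]
```

```bash
python3 -m creep '[[0.055,0.002,0,0.02,0],[0.055,0.002,0,0.02,0],[0.055,0,0,0.02,0],[0.055,0,0,0.02,0],[0.055,0,0,0.02,0],[0.055,0,0,0.015,0],[0.055,0,0,0.01,0],[0.055,0,0,0.004,0],[0.055,0,0,0,0]]' 60
python3 -m creep '[[0.02,0,0,0,0],[0.02,0,0,0,0],[0.02,0,0,0,0],[0.02,0,0,0,0],[0.02,0,0,0,0],[0.02,0,0,0,0],[0.02,0,0,0,0],[0.02,0,0,0,0]]' 60
```

```text
t: 2.15
position: [0.4872, -0.2311, 0.0217]
tcp_rot: [[-0.39, 0.921, -0.001], [0.921, 0.39, 0.0], [0.001, -0.001, -1.0]]
wrist_force: [0.2, -0.1, -0.6]
grip_width: 0.0548
finger_force: 0.0
t: 2.82
position: [0.4883, -0.2317, 0.0236]
tcp_rot: [[-0.39, 0.921, 0.002], [0.921, 0.39, -0.001], [-0.002, 0.002, -1.0]]
wrist_force: [-1.4, 0.5, 6.9]
grip_width: 0.0292
finger_force: 60.3
```

```bash
python3 -m creep '[[0.02,0,0,-0.005,0],[0.02,0,0,-0.01,0],[0.02,0,0,-0.02,0],[0.02,0,0,-0.02,0],[0.02,0,0,-0.02,0],[0.02,0,0,-0.02,0],[0.02,0,0,-0.015,0],[0.02,0,0,-0.01,0],[0.02,0,0,0,0],[0.02,0,0,0,0]]'
```

```text
t: 3.65
position: [0.4874, -0.2313, 0.1424]
tcp_rot: [[-0.391, 0.92, 0.001], [0.92, 0.391, -0.0], [-0.0, 0.0, -1.0]]
wrist_force: [0.3, 0.4, -2.3]
grip_width: 0.029
finger_force: 59.3
```

```bash
python3 -m creep '[[0.02,0.012,0.009,0,0],[0.02,0.023,0.0175,0,0],[0.02,0.024,0.0183,0,0],[0.02,0.024,0.0183,0,0],[0.02,0.024,0.0183,0,0],[0.02,0.024,0.0183,0,0],[0.02,0.024,0.0183,0,0],[0.02,0.024,0.0183,0,0],[0.02,0.024,0.0183,0,0],[0.02,0.024,0.0183,0,0],[0.02,0.024,0.0183,0,0],[0.02,0.024,0.0183,0,0],[0.02,0.024,0.0183,0,0],[0.02,0.024,0.0183,0,0],[0.02,0.02,0.015,0,0],[0.02,0.011,0.0085,0,0],[0.02,0,0,0,4.5],[0.02,0,0,0,4.5],[0.02,0,0,0,0],[0.02,0,0,0,0]]'
python3 - <<'E'
from h import *
np.save("wc2.npy",robot.camera_params("wrist"),allow_pickle=True)
cv2.imwrite("pics/w2.png",robot.get_image("wrist"))
E
```

```text
t: 5.32
position: [0.597, 0.199, 0.1414]
tcp_rot: [[-0.244, 0.97, -0.001], [0.97, 0.244, -0.001], [-0.001, -0.001, -1.0]]
wrist_force: [0.4, -0.3, -1.6]
grip_width: 0.029
finger_force: 59.3
```

View pics/w2.png

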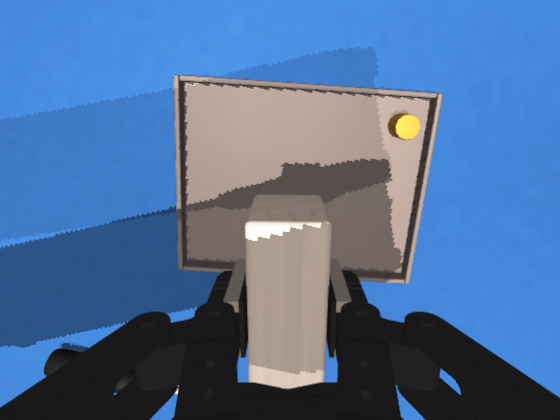

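The block is held straight. The tray's corners are at (177,76), (440,95), (409,282) and (179,268), with the standoff at (407,126).

```bash
python3 - <<'E'
from h import *
c=np.load("wc2.npy",allow_pickle=True).item()
w=ray("w",[[177,76],[440,95],[409,282],[179,268]],.018,c);print(w.round(4).tolist(),w.mean(0))
s=robot.state();print(s["tcp_rot"].T@(w.mean(0)-s["position"]))
for k in(w[1]-w[0],w[2]-w[3]):print(np.linalg.norm(k),np.degrees(np.arctan2(k[1],k[0])))
E
```

```text
[[0.4991, 0.27, 0.018], [0.6806, 0.3029, 0.018], [0.7091, 0.1594, 0.018], [0.524, 0.1257, 0.018]] [0.60320919 0.21451154 0.018     ]
[0.0135489  0.00984596 0.12362965]
0.18443980359835155 10.276517453215169
0.1880803384013729 10.310963315996524
```

```bash
python3 -m creep '[[0.02,0.008,0,0.015,4],[0.02,0,0,0.02,0],[0.02,0,0,0.02,0],[0.02,0,0,0.02,0],[0.02,0,0,0.02,0],[0.02,0,0,0.015,0],[0.02,0,0,0.008,0],[0.02,0,0,0.004,0],[0.02,0,0,0.001,0],[0.02,0,0,0,0],[0.02,0,0,0,0]]'
python3 -m creep '[[0.02,0,0,0.001,0],[0.02,0,0,0,0],[0.02,0,0,0,0]]'
```

```text
t: 6.28
position: [0.5961, 0.2079, 0.0205]
tcp_rot: [[-0.174, 0.985, 0.002], [0.985, 0.174, 0.001], [0.0, 0.002, -1.0]]
wrist_force: [-0.3, 0.1, -1.7]
grip_width: 0.0292
finger_force: 59.4
t: 6.53
position: [0.5956, 0.2077, 0.0188]
tcp_rot: [[-0.174, 0.985, 0.001], [0.985, 0.174, 0.0], [0.0, 0.001, -1.0]]
wrist_force: [-0.1, -0.7, -2.2]
grip_width: 0.029
finger_force: 59.4
```

```bash
python3 -m creep '[[0.02,0,0,0.001,0],[0.02,0,0,0,0],[0.02,0,0,0.001,0],[0.02,0,0,0,0],[0.02,0,0,0,0]]'
python3 -m creep '[[0.02,0,0,0.001,0],[0.02,0,0,0,0],[0.02,0,0,0,0]]'
```

```text
t: 6.95
position: [0.5953, 0.2076, 0.0162]
tcp_rot: [[-0.174, 0.985, -0.0], [0.985, 0.174, -0.0], [-0.0, -0.0, -1.0]]
wrist_force: [0.3, -0.0, -2.5]
grip_width: 0.0291
finger_force: 59.4
t: 7.2
position: [0.5955, 0.2077, 0.0157]
tcp_rot: [[-0.174, 0.985, 0.0], [0.985, 0.174, 0.0], [0.0, 0.0, -1.0]]
wrist_force: [-1.6, -0.8, 1.7]
grip_width: 0.0291
finger_force: 59.8
```

```bash
python3 -m creep '[[0.02,0,0,0.0005,0],[0.02,0,0,0,0],[0.02,0,0,0,0],[0.03,0,0,0,0],[0.035,0,0,0,0],[0.045,0,0,0,0],[0.055,0,0,0,0],[0.06,0,0,0,0],[0.06,0,0,0,0],[0.06,0,0,0,0]]' 20
python3 -m creep '[[0.06,0,0,-0.005,0],[0.06,0,0,-0.015,0],[0.06,0,0,-0.03,0],[0.06,0,0,-0.03,0],[0.06,0,0,-0.03,0],[0.06,0,0,-0.02,0],[0.06,0,0,0,0],[0.06,0,0,0,0]]'
python3 - <<'E'
from h import *
cv2.imwrite("pics/w3.png",robot.get_image("wrist"));print(robot.state()["joint_positions"])
E
```

```text
t: 8.03
position: [0.5954, 0.2076, 0.0147]
tcp_rot: [[-0.174, 0.985, -0.0], [0.985, 0.174, -0.0], [-0.0, -0.0, -1.0]]
wrist_force: [-0.1, 0.2, -0.2]
grip_width: 0.0598
finger_force: 0.0
t: 8.7
position: [0.5961, 0.208, 0.1465]
tcp_rot: [[-0.174, 0.985, 0.003], [0.985, 0.174, 0.001], [0.0, 0.003, -1.0]]
wrist_force: [-0.3, -1.2, -0.3]
grip_width: 0.06
finger_force: 0.0
[-15.17732592  23.3808328  -10.56179282  88.61552369   4.49223572
  68.39942924 -16.54470184]
```

View pics/w3.png

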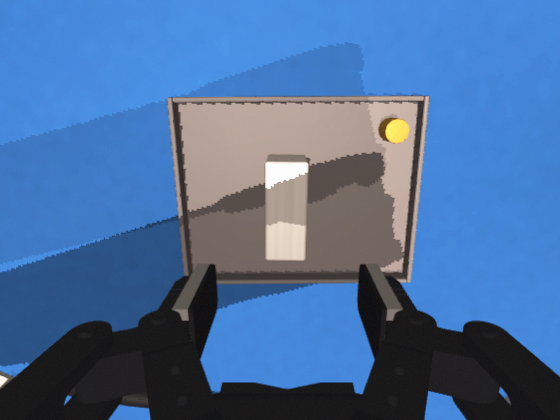

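The block lies flat in the tray at (286,210), clear of the standoff at (397,130). Now I go to the bare corner of the drive plate with closed fingers.

```bash
python3 -m creep '[[0,-0.016,-0.0045,0,0],[0,-0.031,-0.009,0,0],[0,-0.032,-0.0093,0,0],[0,-0.032,-0.0093,0,0],[0,-0.032,-0.0093,0,0],[0,-0.032,-0.0093,0,0],[0,-0.032,-0.0093,0,0],[0,-0.032,-0.0093,0,0],[0,-0.032,-0.0093,0,0],[0,-0.032,-0.0093,0,0],[0,-0.032,-0.0093,0,0],[0,-0.032,-0.0093,0,0],[0,-0.032,-0.0093,0,0],[0,-0.032,-0.0093,0,0],[0,-0.032,-0.0093,0,0],[0,-0.031,-0.009,0,0],[0,-0.0105,-0.0025,0,0],[0,0,0,0,0]]' 60
python3 -m creep '[[0,0,0,0,-6],[0,0,0,0,-6],[0,0,0,0,-6],[0,0,0,0,-6],[0,0,0,0,-6],[0,0,0,0,-5.5],[0,0,0,0,0],[0,0,0,0,0]]'
python3 - <<'E'
from h import *
np.save("wc4.npy",robot.camera_params("wrist"),allow_pickle=True)
cv2.imwrite("pics/w4.png",robot.get_image("wrist"));print(robot.state()["joint_positions"])
E
```

```text
t: 10.25
position: [0.537, -0.3183, 0.1431]
tcp_rot: [[-0.168, 0.986, -0.003], [0.986, 0.168, -0.001], [-0.0, -0.003, -1.0]]
wrist_force: [0.3, -0.1, -0.1]
grip_width: -0.0004
finger_force: 0.0
t: 10.92
position: [0.5393, -0.3132, 0.144]
tcp_rot: [[-0.712, 0.702, -0.001], [0.702, 0.712, 0.001], [0.001, 0.0, -1.0]]
wrist_force: [-0.2, 0.7, -0.7]
grip_width: 0.0002
finger_force: 0.0
[27.03660521 22.20346002 -1.33034863 90.11397722  0.51505813 67.75027225
 70.96211455]
```

View pics/w4.png

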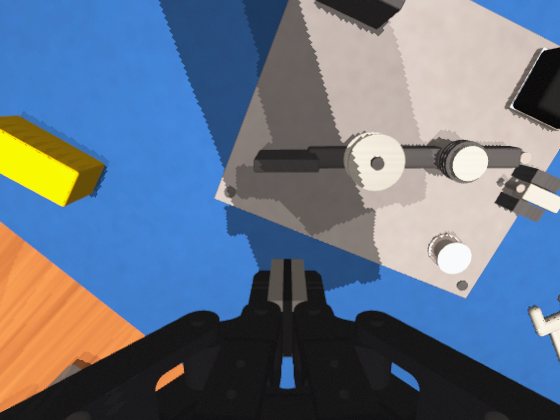

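The arm lies level in the picture: boss (469,161), idler (376,161), finger plate top (255–318, 160–173).

```bash
python3 - <<'E'
from h import *
c=np.load("wc4.npy",allow_pickle=True).item();s=robot.state();R=s["tcp_rot"]
for n,u,z in(("boss",[469,160],.063),("idler",[376,161],.064),("f-edge L",[255,172],.07),("f-edge R",[318,172],.07),("f+edge L",[255,159],.07)):
    w=ray("w",[u],z,c)[0];print(n,w.round(4),"tool",(R.T@(w-s["position"])).round(4))
E
```

```text
boss [ 0.5892 -0.2033  0.063 ] tool [0.0418 0.1135 0.0812]
idler [ 0.5487 -0.2452  0.064 ] tool [0.0412 0.0552 0.0802]
f-edge L [ 0.5005 -0.3024  0.07  ] tool [ 0.0353 -0.0194  0.0742]
f-edge R [ 0.5273 -0.2751  0.07  ] tool [0.0354 0.0189 0.0742]
f+edge L [ 0.495  -0.2967  0.07  ] tool [ 0.0432 -0.0192  0.0742]
```

```bash
python3 -m creep '[[0,0,0,0.02,0],[0,0,0,0.02,0],[0,0,0,0.02,0],[0,0,0,0.02,0],[0,0,0,0.016,0],[0,0,0,0.008,0],[0,0.004,0,0,0],[0,0.008,0,0,0],[0,0.006,0,0,0],[0,0,0,0,0],[0,0,0,0,0]]'
python3 -m creep '[[0,0.003,0,0,0],[0,0.002,0,0,0],[0,0.001,0,0,0],[0,0.001,0,0,0],[0,0,0,0,0],[0,0,0,0,0]]'
```

```text
t: 11.88
position: [0.5268, -0.3017, 0.042]
tcp_rot: [[-0.713, 0.701, 0.002], [0.701, 0.713, -0.001], [-0.002, 0.001, -1.0]]
wrist_force: [-0.6, 0.3, 0.1]
grip_width: -0.0002
finger_force: 0.0
t: 12.38
position: [0.522, -0.2974, 0.0412]
tcp_rot: [[-0.713, 0.701, 0.001], [0.701, 0.713, -0.001], [-0.001, 0.0, -1.0]]
wrist_force: [3.0, -2.6, 1.6]
grip_width: -0.0
finger_force: 1.7
```

```bash
python3 -m creep '[[0,0.0035,-0.0004,0,1.72],[0,0.0035,-0.0004,0,1.72],[0,0.0035,-0.0004,0,1.72],[0,0.0035,-0.0004,0,1.72],[0,0.0035,-0.0004,0,1.72],[0,0.0035,-0.0004,0,1.72],[0,0.0035,-0.0004,0,1.72],[0,0.0035,-0.0004,0,1.72],[0,0.0035,-0.0004,0,1.72],[0,0.0035,-0.0004,0,1.72],[0,0.0035,-0.0004,0,1.72],[0,0.0035,-0.0004,0,1.72],[0,0.0035,-0.0004,0,1.72],[0,0.0035,-0.0004,0,1.72],[0,0.0035,-0.0004,0,1.72],[0,0.0035,-0.0004,0,1.72],[0,0,0,0,0],[0,0,0,0,0]]'
```

```text
t: 13.88
position: [0.4875, -0.2545, 0.0413]
tcp_rot: [[-0.308, 0.951, 0.003], [0.951, 0.308, -0.002], [-0.002, 0.002, -1.0]]
wrist_force: [5.4, -4.0, -0.8]
grip_width: 0.0005
finger_force: 3.2
```

```bash
python3 -m creep '[[0,0.0035,-0.0004,0,1.72],[0,0.0035,-0.0004,0,1.72],[0,0.0035,-0.0004,0,1.72],[0,0.0035,-0.0004,0,1.72],[0,0,0,0,0],[0,0,0,0,0],[0,0,0,0,0],[0,0,0,0,0]]'
python3 - <<'E'
from h import *
p=robot.state()["position"]-[.5905,-.204,0];print(np.radians(53.7)-np.arctan2(p[1],p[0])-np.pi if p[0]>0 else np.radians(53.7)-np.arctan2(-p[1],-p[0]))
a=robot.get_image("scene")[210:350,190:370];b=robot.get_image("side")[180:340,270:440]
cv2.imwrite("pics/f.png",np.hstack([cv2.resize(a,(400,311),interpolation=2),cv2.resize(b,(330,311),interpolation=2)]))
E
```

```text
t: 14.55
position: [0.4824, -0.2423, 0.0414]
tcp_rot: [[-0.192, 0.981, 0.003], [0.981, 0.192, -0.002], [-0.003, 0.003, -1.0]]
wrist_force: [7.2, -8.4, -3.7]
grip_width: -0.0
finger_force: 4.5
0.5968784354868242
```

View pics/f.png

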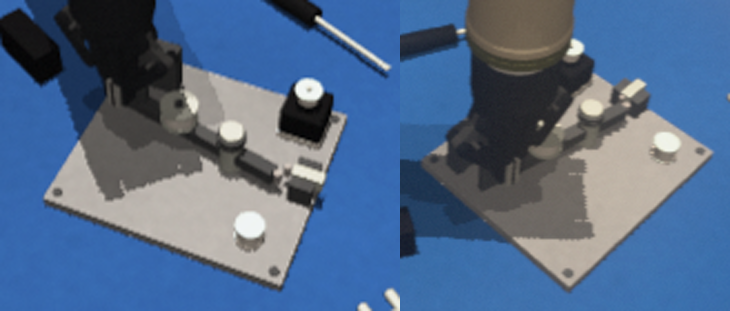

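The arm is pushed back to about 0.60 rad. The push is 9.6 N, which matches the spring at that angle, and the arm is clear of the post. Handing in.

```bash
python3 -c "
from plant import robot
print(robot.close_job())"
```

```text
the job is handed in; nothing more can be done
None
```

The transit block lies flat in the parts tray, and the gripper is holding the tensioner arm back at about 0.60 rad, past its click and clear of the end stop; the job is handed in at about 15 s of the 54 s allowed.

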